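# Break a seized wing nut loose on a profile clamp

## Task

The wing nut on the clamp that holds the short piece of channel has seized. Take it by its wings from above and rock it back and forth in small arcs, a little further each time, until it breaks free; then unscrew it (anticlockwise seen from above) until it stands an eighth of a turn or more past where it began, and let go. Leave the nut of the other clamp, on the long dark bar, as it is.

Things in the scene. Friction and masses are not known exactly. Their poses are not given: they have to be found in the camera images.
- channel_nut_grip (a point): Grip point on the seized wing nut: on its upright axis, amid the wings, 10 mm below their tops, 92 mm above the bench. x runs along the wings, y across them, z up; turns with the nut. Dark steel; wings one upright flat blade 70 mm long, 11 thick, 28 high (74 to 102 mm above the bench) with rounded ends, on a round hub 26 mm across that stands on the strap.
- channel_nut (a joint): Seized nut's angle, rad: 0 +-0.02 at start, + = anticlockwise from above (loosening). Stays where left, does not rise. At first it binds at +15 and -12 degrees. Once turned past -9 it goes on to +38; once past +22 it goes back to -40 (last stop); once past -17 it is free, up to a stop at +75. Stops are firm but slightly springy; pushing on slips the grip. Takes 0.1 N m, 0.25 where the crust gives.
- channel_clamp: Clamp with the seized nut: plywood board 130 x 130 x 22 mm fixed on the bench; origin under its centre, z up. A steel strap along y, 32 mm wide, top 60 mm above the bench, presses on the workpiece at +y, a grey aluminium channel 130 mm long (along x), 40 wide, 30 high, and on a dark steel packer at -y. The nut stands over the origin, wings along x.
- bar_nut (a joint): Angle (rad, 0 at the start, tight, 0.25 N m) of the other wing nut, alike in every way, on a like clamp at least 0.28 m to the side of the first, which holds a longer dark bar (240 mm long, 50 wide, 30 high). To be left as it is.

How it is judged:
By the outcome, as a careful person would: the job done as asked, in the order asked, and still so for the second after the job is handed in, with the robot touching nothing.
It also fails if it takes over 35 s, if anything falls off the work surface, if the arm or the gripper's body presses on something with over 40 N, if the wrist force passes 120 N, or if a joint passes its speed limit or range.

## Robot

A 6-joint arm with a two-finger parallel gripper is mounted at the origin on a cart in front of the work surface, level with it; the furniture and walls round the work are solid. World frame = base frame: x ahead of the robot, y to its left, z up, the work surface at z = 0. Lengths are in m, angles in rad, forces in N, time in s.
With the tool pointing down it reaches from about 0.35 to 0.775 m from the base axis. Payload 5.5 kg.
Tool frame: the origin (TCP) lies midway between the tips of the shut fingers; the grasp point (between the pads) lies 19 mm behind it; z points along the fingers, y is the direction in which the jaws open and shut (so a half turn about z gives the same grasp; the last joint's range is limited). The gripper opens to 85 mm and grips with 20 to 120 N. Pads are 22 mm wide; open, the fingers measure 114 mm over their backs; the gripper's body (76 mm by 85 mm) begins 54 mm behind the grasp point. The pads swing forward as they close: fully open they stand 13 mm farther back than shut.
Start: joints at [-1.305, 0.313, 0.046, 1.304, 0, 1.431], TCP at [0.227, -0.528, 0.231] pointing down, gripper open.
Joint ranges: [-2.76, 2.76], [-0.86, 1.69], [-1.03, 1.26], [-2.2, 2.34], [-1.47, 1.5], [-3.14, 3.14]. Speed limits (rad/s): [2.57, 2.57, 3.14, 3.14, 3.14, 3.14].

## Interface

Orientations are given as a unit quaternion [w, x, y, z].
In Python, from workcell import env gives the robot as it stands.
- The arm moves only by the shell command python3 -m creep 'ROWS' [OPENING] [FORCE]. ROWS is JSON, a list of rows, each a list of 6 numbers: the shift along the tool's x, y, z in m, then the turn, a rotation vector about the tool's x, y, z in degrees. A call has exactly 8 rows; each row is the pose to reach, as a shift and turn from the pose commanded when the call began, along the tool's axes at that moment; what a row does not reach only later rows make up. A row lasts 1/10 s, in which the tool goes at most 50 mm and 8.59 degrees, less where a joint would pass 70% of its speed; a pose out of reach is approached as far as the arm can. A call with a gripper value outside its range is refused whole. OPENING is the finger opening in m, from 0 to 0.0854, set as the call begins (- or left out, the last holds). The fingers move at their own pace and stop on an object; FORCE is the grip in N (left out, the last holds). Time passes only in rows, so rows that repeat a pose let the fingers close, or fill a call up. It gives the time, the measured TCP pose, the force and the opening at its end, in the units of the state.
- env.get_state(): the state, without advancing time (a new reading comes with each control period).
- env.read_camera(name): name is "scene" or "top"; returns (picture, depth): 384x512x3 uint8, blue, green, red; 384x512 float32, m along the optical axis (not along the pixel's ray), 0 where there is no reading.
- env.camera_params(name): a dict with "fx", "fy", "cx", "cy" (pixels), "position" and "orientation" of the camera in the world. Camera axes: x right, y up, looking along -z (the intrinsics and any distortion apply to the point x, -y, -z); pixel columns grow to the right and rows downward; lengths in m; the calibration is good to about 2 mm. A picture is of the moment at which its call begins. camera_params takes no time and is no camera call.
- env.hand_in(): hands the job in, once; it reports no verdict.
The state is a dict: "clock": time; "joint_pos": joint angles; "qvel": joint speeds; "tau": joint torques, N m; "tcp_pos": TCP position; "orientation": TCP orientation; "wrist_force": force on the tool from outside, world axes, zero at the start; "ft_torque": the same for the moment, N m; "finger_gap": finger opening in m.
Only numpy, scipy, OpenCV 4.12 (cv2) and the standard library are available. Lean on these libraries where they do the work, as an engineer would, in place of code of your own. Each camera call takes 0.05 s, during which the arm holds its last target. There are 200 camera calls.

## Working session

There is one attempt and no reset: what is moved stays moved. The work goes in short steps, Python scripts to look and compute and a shell command to move; the robot and the scene stay as the last step left them, time stands still between calls to the robot, and variables do not carry over. Pictures are saved under pics/ and viewed, about 8 in all and at most 12, crops included, and the job is handed in when it is done.

```bash
mkdir -p pics; ls
cat > h.py <<'E'
import numpy as np, cv2
from scipy.spatial.transform import Rotation as R
from workcell import env
def rot(q): return R.from_quat([q[1],q[2],q[3],q[0]])
def pts(name,d,prm=None):
    p=env.camera_params(name); v,u=np.mgrid[0:384,0:512]
    c=np.stack([(u-p['cx'])/p['fx']*d,-(v-p['cy'])/p['fy']*d,-d],-1)
    return (rot(p['orientation']).apply(c.reshape(-1,3))+p['position']).reshape(384,512,3)
E
python3 - <<'E'
from h import *
ims=[]
for n in("scene","top"):
    im,d=env.read_camera(n); ims.append(im); np.savez(f'{n}.npz',im=im,d=d); print(n,env.camera_params(n))
cv2.imwrite('pics/a.png',cv2.resize(np.vstack(ims),(450,600)) if 0 else cv2.resize(np.hstack(ims),(800,300)))
cv2.imwrite('pics/top.png',ims[1])
s=env.get_state();print(s)
E
```

```text
pics
scene {'fx': 359.0277994729467, 'fy': 359.0277994729467, 'cx': 261.1382635851463, 'cy': 188.76283047325833, 'position': array([0.23402027, 0.5259187 , 0.8120282 ]), 'orientation': array([-0.20674695, -0.07868223,  0.32848374,  0.91823921])}
top {'fx': 450.8066610470954, 'fy': 450.8066610470954, 'cx': 261.13515610149966, 'cy': 201.7285687501223, 'position': array([0.45149014, 0.01752677, 0.95641792]), 'orientation': array([ 0.70698782,  0.00394297, -0.0240511 , -0.70680564])}
{'clock': 0.1, 'joint_pos': array([-1.30456058e+00,  3.13940625e-01,  4.50797219e-02,  1.30359672e+00,
        2.40332406e-05,  1.43123162e+00]), 'qvel': array([ 0.00013747,  0.00227346,  0.00313809, -0.00035642,  0.00091044,
        0.00043257]), 'tau': array([ 1.69562769e-03, -4.81728172e+01,  2.99241918e+01,  1.28300360e-02,
       -1.24127596e-04,  1.91027993e-08]), 'tcp_pos': array([ 0.22687829, -0.52784812,  0.23048406]), 'orientation': array([-8.29743052e-04,  9.79485935e-01,  2.01510828e-01, -4.05818345e-05]), 'wrist_force': array([-0.54058372, -0.62299397, -0.45174842]), 'ft_torque': array([ 0.03744643,  0.04037295, -0.06690327]), 'finger_gap': 0.08528398030476057}
```

View pics/a.png

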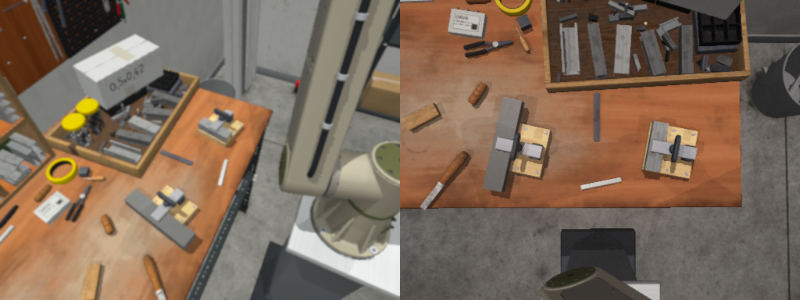

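View pics/top.png

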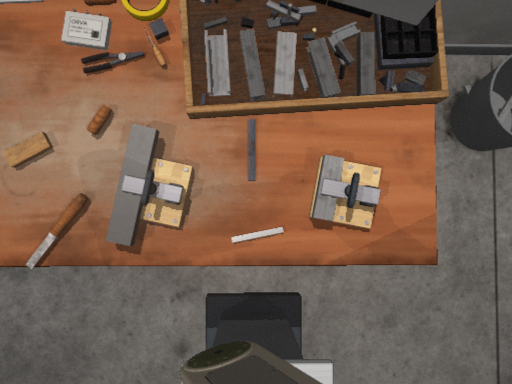

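The right-hand clamp (nut near pixel (353,190) in top) holds the short grey channel. The left one, with the nut near (150,188), holds the long dark bar. Next I'll measure the right-hand blade.

```bash
cat >> h.py <<'E'
def blade(name,im,d,c=(0.45,-0.17),r=0.08):
    P=pts(name,d)
    m=(d>0)&(P[...,2]>0.078)&(P[...,2]<0.115)&(np.hypot(P[...,0]-c[0],P[...,1]-c[1])<r)
    q=P[m]
    if len(q)<10: return None
    # ray cast silhouette pixels on z=.102
    p=env.camera_params(name);o=np.array(p['position']); ray=q-o
    q=o+ray*((0.102-o[2])/ray[:,2])[:,None]
    (cx,cy),(w,h),a=cv2.minAreaRect((q[:,:2]*1000).astype(np.float32))
    e=np.linalg.eigh(np.cov(q[:,:2].T))[1][:,1]
    return len(q),np.round([cx,cy,w,h],1),q[:,:2].mean(0).round(4),'axis deg',np.degrees(np.arctan2(e[1],e[0])).round(1)
E
python3 - <<'E'
from h import *
for n in("scene","top"):
    z=np.load(n+'.npz');d=z['d'];P=pts(n,d)
    if n=='top':
        print(P[190,353],P[190,330],P[188,150],P[220,372])
        c=P[190,353,:2]
    print(n,blade(n,z['im'],d,(0.474,-0.175)))
z=np.load('top.npz');d=z['d'];P=pts('top',d)
# board/strap: light grey strap & channel top orientation by height
for lo,hi,nm in((.05,.07,'strap'),(.02,.04,'ch+'),(.012,.03,'board')):
    m=((d>0)&(P[...,2]>lo)&(P[...,2]<hi)&(np.hypot(P[...,0]-c[0],P[...,1]-c[1])<.11)).astype(np.uint8)
    q=P[m>0][:,:2].astype(np.float32)*1000
    print(nm,cv2.minAreaRect(q))
crop=cv2.resize(z['im'][140:240,300:400],(600,600),interpolation=cv2.INTER_CUBIC);cv2.imwrite('pics/crop.png',crop)
E
```

```text
scene (166, array([ 503.4, -171.8,   32. ,   69.4]), array([ 0.5031, -0.1724]), 'axis deg', np.float64(163.7))
[ 0.50795301 -0.18250093  0.10150103] [ 0.51074464 -0.14622658  0.05813402] [0.51188394 0.20540193 0.09073289] [ 0.45055637 -0.240561    0.02165175]
top (267, array([ 508.9, -181.6,   17.7,   68.5]), array([ 0.5086, -0.1828]), 'axis deg', np.float64(168.0))
strap ((509.66204833984375, -185.09820556640625), (123.09906005859375, 130.2451171875), 79.18360900878906)
ch+ ((509.36590576171875, -185.79379272460938), (130.15602111816406, 129.95513916015625), 79.10916137695312)
board ((509.5231018066406, -186.1868133544922), (130.8827362060547, 130.40774536132812), 79.13562774658203)
```

View pics/crop.png

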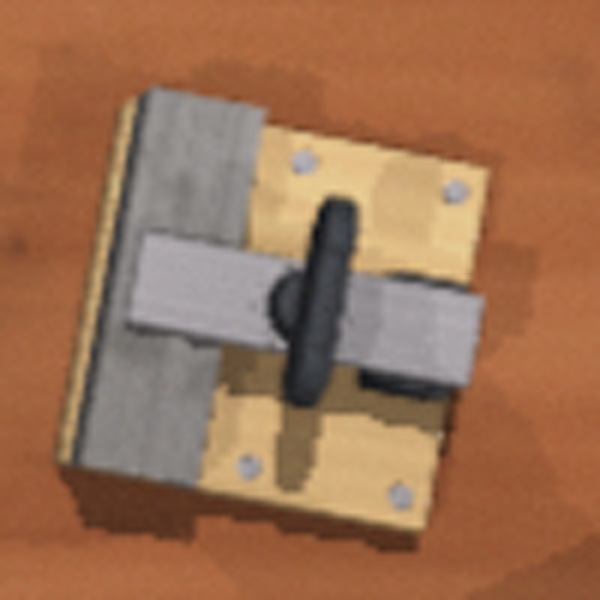

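The blade is centred at about (0.5095, -0.185) with its long axis at about -11°, and the board fit agrees. The tool's x yaw should become 169° (j6 ≈ -9°), which is about 146° anticlockwise. I'll approach at height.

```bash
python3 -m creep '[[0.04,-0.021,0,0,0,-8],[0.08,-0.042,0,0,0,-16],[0.12,-0.063,0,0,0,-24],[0.16,-0.083,0,0,0,-32],[0.20,-0.104,0,0,0,-40],[0.24,-0.125,0,0,0,-48],[0.28,-0.145,0,0,0,-56],[0.316,-0.163,0,0,0,-64]]' 0.0854 60
cat >> h.py <<'E'
def to(x,y,z,yaw):
    s=env.get_state(); r=rot(s['orientation']); a=r.as_matrix()
    tgt=R.from_euler('z',yaw,degrees=True)*R.from_euler('x',180,degrees=True)
    print('clock',s['clock'],'shift',(r.inv().apply(np.array([x,y,z])-s['tcp_pos'])).round(4),'turn',np.degrees((r.inv()*tgt).as_rotvec()).round(2),'tcp',s['tcp_pos'].round(4),'xyaw',np.degrees(np.arctan2(a[1,0],a[0,0])).round(2),'F',s['wrist_force'].round(1),'T',s['ft_torque'].round(2),'gap',round(s['finger_gap'],4),'j',s['joint_pos'].round(2))
E
python3 -c "
from h import *
to(.5095,-.185,.18,169)"
```

```text
clock: 0.9
tcp_pos: [0.4538, -0.2518, 0.231]
orientation: [-0.0, 0.722, 0.692, 0.0]
wrist_force: [-0.5, -1.2, 0.4]
finger_gap: 0.0851
clock 0.9 shift [0.0691 0.0529 0.0511] turn [-0.000e+00 -3.000e-02 -8.139e+01] tcp [ 0.4538 -0.2518  0.231 ] xyaw 87.61 F [-0.5 -1.2  0.4] T [-0.04 -0.   -0.02] gap 0.0851 j [-0.66  0.21 -0.1   1.27  0.    0.95]
```

```bash
python3 -m creep '[[0.009,0.007,0.006,0,0,-8],[0.018,0.014,0.012,0,0,-16],[0.027,0.021,0.018,0,0,-24],[0.036,0.028,0.025,0,0,-32],[0.045,0.035,0.031,0,0,-40],[0.054,0.042,0.038,0,0,-48],[0.062,0.048,0.045,0,0,-56],[0.069,0.053,0.051,0,0,-64]]'
python3 - <<'E'
from h import *
to(.5095,-.185,.12,169)
ims=[]
for n in("scene","top"):
    im,d=env.read_camera(n); ims.append(im); print(blade(n,im,d,(.5095,-.185),.045))
a=cv2.resize(ims[0][90:230,200:360],(400,350)); b=cv2.resize(ims[1][120:260,280:440],(400,350))
cv2.imwrite('pics/b.png',np.hstack([a,b]))
E
```

```text
clock: 1.7
tcp_pos: [0.5091, -0.1868, 0.1794]
orientation: [-0.001, 0.245, 0.969, 0.0]
wrist_force: [-0.1, -0.5, 0.6]
finger_gap: 0.0854
clock 1.7 shift [0.0005 0.0017 0.0594] turn [ 1.00e-02 -7.00e-02 -1.74e+01] tcp [ 0.5091 -0.1868  0.1794] xyaw 151.6 F [-0.1 -0.5  0.6] T [0.01 0.   0.02] gap 0.0854 j [-0.5   0.27 -0.14  1.16 -0.   -0.  ]
(166, array([ 503.5, -171. ,   33.7,   69.4]), array([ 0.503 , -0.1724]), 'axis deg', np.float64(163.6))
(200, array([ 501. , -179. ,   19.3,   51.9]), array([ 0.5   , -0.1808]), 'axis deg', np.float64(169.3))
```

View pics/b.png

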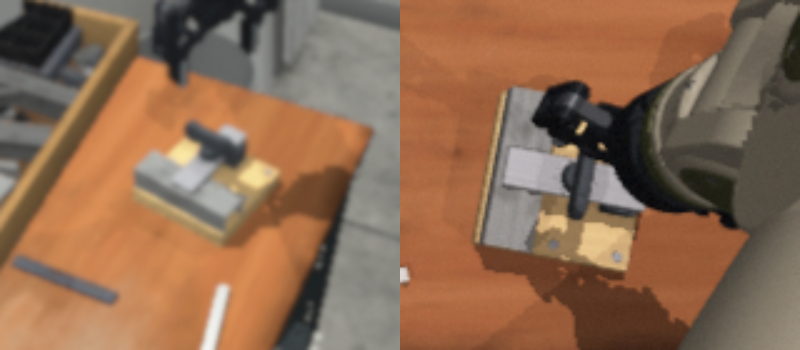

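The gripper hangs above the nut, with the fingers on either side of the blade in the top crop near (580,150). I'll finish the turn and descend.

```bash
python3 -m creep '[[0,0.001,0.01,0,0,-6],[0,0.002,0.02,0,0,-12],[0,0.002,0.035,0,0,-17.4],[0,0.002,0.055,0,0,-17.4],[0,0.002,0.075,0,0,-17.4],[0,0.002,0.09,0,0,-17.4],[0,0.002,0.1,0,0,-17.4],[0,0.002,0.103,0,0,-17.4]]'
python3 -m creep '[[0,0,0,0,0,0],[0,0,0,0,0,0],[0,0,0,0,0,0],[0,0,0,0,0,0],[0,0,0,0,0,0],[0,0,0,0,0,0],[0,0,0,0,0,0],[0,0,0,0,0,0]]' 0 20
python3 - <<'E'
from h import *
to(.5095,-.185,.076,169)
ims=[]
for n in("scene","top"):
    im,d=env.read_camera(n); ims.append(im)
a=cv2.resize(ims[0][90:230,200:360],(400,350)); b=cv2.resize(ims[1][120:260,280:440],(400,350))
cv2.imwrite('pics/c.png',np.hstack([a,b]))
E
```

```text
clock: 2.6
tcp_pos: [0.5094, -0.1857, 0.0763]
orientation: [-0.001, 0.1, 0.995, 0.0]
wrist_force: [0.4, -0.1, -0.0]
finger_gap: 0.0856
clock: 3.4
tcp_pos: [0.5106, -0.1849, 0.0778]
orientation: [0.001, 0.099, 0.995, 0.001]
wrist_force: [1.1, 5.7, 5.1]
finger_gap: 0.0104
clock 3.4 shift [ 0.0011 -0.0003  0.0018] turn [ 0.08  0.05 -0.31] tcp [ 0.5106 -0.1849  0.0778] xyaw 168.69 F [1.1 5.7 5.1] T [ 0.94 -0.16 -0.03] gap 0.0104 j [-0.5   0.35 -0.3   0.92  0.   -0.3 ]
```

View pics/c.png

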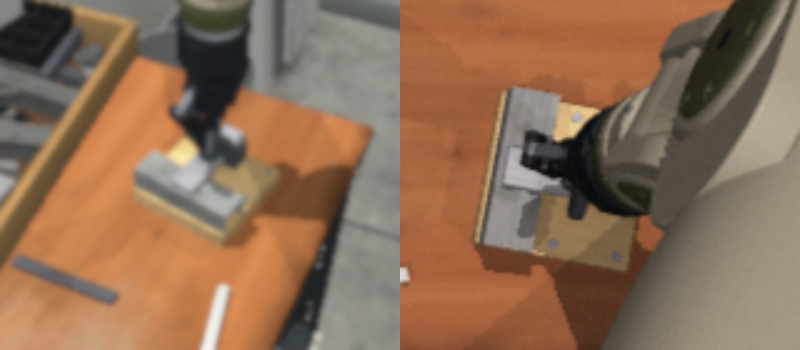

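The blade is gripped (gap 10.4 mm) with small side loads. I'll recentre slightly, firm up the grip, and make the first small arc to +8° (negative tool z is anticlockwise).

```bash
python3 -m creep '[[0,0.0005,-0.001,0,0,0],[0,0.001,-0.0015,0,0,0],[0,0.001,-0.0015,0,0,0],[0,0.001,-0.0015,0,0,-2],[0,0.001,-0.0015,0,0,-4],[0,0.001,-0.0015,0,0,-6],[0,0.001,-0.0015,0,0,-8],[0,0.001,-0.0015,0,0,-8]]' - 80
python3 -c "
from h import *
to(.5095,-.185,.076,169)"
python3 -m creep '[[0,0,0,0,0,4],[0,0,0,0,0,8],[0,0,0,0,0,11],[0,0,0,0,0,14],[0,0,0,0,0,16],[0,0,0,0,0,18],[0,0,0,0,0,19],[0,0,0,0,0,19]]'
python3 -c "
from h import *
to(.5095,-.185,.076,169)"
```

```text
clock: 4.3
tcp_pos: [0.5107, -0.1845, 0.0781]
orientation: [0.0, 0.029, 1.0, 0.0]
wrist_force: [5.9, 1.5, -8.5]
finger_gap: 0.0092
clock 4.3 shift [ 0.0011 -0.0005  0.0021] turn [0.04 0.01 7.7 ] tcp [ 0.5107 -0.1845  0.0781] xyaw 176.7 F [ 5.9  1.5 -8.5] T [ 0.29 -1.13  0.03] gap 0.0092 j [-0.5   0.35 -0.3   0.93  0.   -0.44]
clock: 5.1
tcp_pos: [0.5105, -0.1853, 0.0781]
orientation: [-0.0, 0.194, 0.981, -0.0]
wrist_force: [6.0, -2.6, -11.0]
finger_gap: 0.0094
clock 5.1 shift [ 0.001  -0.0001  0.0021] turn [ -0.05  -0.   -11.39] tcp [ 0.5105 -0.1853  0.0781] xyaw 157.61 F [  6.   -2.6 -11. ] T [-0.37 -1.13 -0.07] gap 0.0094 j [-0.5   0.35 -0.3   0.93 -0.   -0.1 ]
```

```bash
python3 -m creep '[[0,0,0,0,0,-4],[0,0,0,0,0,-9],[0,0,0,0,0,-14],[0,0,0,0,0,-19],[0,0,0,0,0,-23],[0,0,0,0,0,-26],[0,0,0,0,0,-28],[0,0,0,0,0,-28]]'
python3 - <<'E'
from h import *
to(.5095,-.185,.076,169)
im,d=env.read_camera('top')
print(blade('top',im,d,(.5095,-.185),.045))
cv2.imwrite('pics/d.png',cv2.resize(im[120:260,280:440],(640,560),interpolation=cv2.INTER_CUBIC))
E
```

```text
clock: 5.9
tcp_pos: [0.5107, -0.1842, 0.0781]
orientation: [0.0, -0.05, 0.999, 0.001]
wrist_force: [6.3, 1.8, -9.1]
finger_gap: 0.0092
clock 5.9 shift [ 0.0012 -0.0007  0.0021] turn [8.000e-02 1.000e-02 1.673e+01] tcp [ 0.5107 -0.1842  0.0781] xyaw -174.27 F [ 6.3  1.8 -9.1] T [ 0.33 -1.26  0.1 ] gap 0.0092 j [-0.49  0.35 -0.3   0.93  0.   -0.59]
(70, array([ 507.4, -177.3,   68.1,   16.2]), array([ 0.4887, -0.183 ]), 'axis deg', np.float64(-168.7))
```

View pics/d.png

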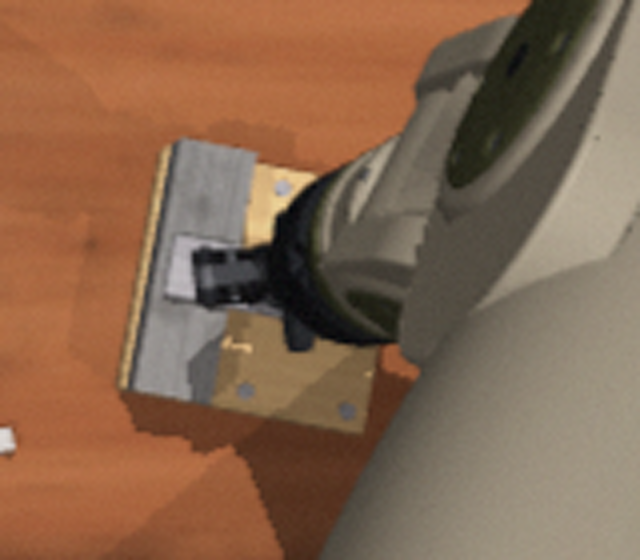

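The fingers have turned with the visible wing end, near (300,335). Torque is only 0.10 N m at +17°, so nothing is binding there. On to about +28°.

```bash
python3 -m creep '[[0,0,0,0,0,-2],[0,0,0,0,0,-4],[0,0,0,0,0,-6],[0,0,0,0,0,-8],[0,0,0,0,0,-10],[0,0,0,0,0,-11],[0,0,0,0,0,-11],[0,0,0,0,0,-11]]'
python3 -c "
from h import *
to(.5095,-.185,.076,169)"
```

```text
clock: 6.75
tcp_pos: [0.5106, -0.1837, 0.0781]
orientation: [0.0, -0.145, 0.989, 0.001]
wrist_force: [5.8, 4.2, -10.0]
finger_gap: 0.0092
clock 6.75 shift [ 0.0014 -0.0009  0.0021] turn [1.30e-01 2.00e-02 2.77e+01] tcp [ 0.5106 -0.1837  0.0781] xyaw -163.3 F [  5.8   4.2 -10. ] T [ 0.5  -1.28  0.04] gap 0.0092 j [-0.49  0.35 -0.3   0.93  0.   -0.79]
```

Now at +28° with low torque and no grip change. Next I'll rock back to about -22°, which is 50° back.

```bash
python3 -m creep '[[0,0,0,0,0,5],[0,0,0,0,0,12],[0,0,0,0,0,19],[0,0,0,0,0,26],[0,0,0,0,0,32],[0,0,0,0,0,37],[0,0,0,0,0,40],[0,0,0,0,0,40]]'
python3 -c "
from h import *
to(.5095,-.185,.076,169)"
python3 -m creep '[[0,0,0,0,0,2],[0,0,0,0,0,4],[0,0,0,0,0,6],[0,0,0,0,0,8],[0,0,0,0,0,10],[0,0,0,0,0,11],[0,0,0,0,0,11],[0,0,0,0,0,11]]'
python3 -c "
from h import *
to(.5095,-.185,.076,169)"
```

```text
clock: 7.55
tcp_pos: [0.5105, -0.1854, 0.078]
orientation: [-0.0, 0.203, 0.979, -0.0]
wrist_force: [5.2, -1.9, -11.2]
finger_gap: 0.0094
clock 7.55 shift [ 0.001 -0.     0.002] turn [ -0.06  -0.   -12.44] tcp [ 0.5105 -0.1854  0.078 ] xyaw 156.56 F [  5.2  -1.9 -11.2] T [-0.42 -1.04 -0.09] gap 0.0094 j [-0.5   0.35 -0.3   0.93 -0.   -0.09]
clock: 8.35
tcp_pos: [0.5103, -0.1858, 0.0781]
orientation: [-0.0, 0.296, 0.955, -0.001]
wrist_force: [3.4, -2.8, -11.3]
finger_gap: 0.0094
clock 8.35 shift [0.0011 0.0002 0.0021] turn [ -0.1  -0.  -23.4] tcp [ 0.5103 -0.1858  0.0781] xyaw 145.6 F [  3.4  -2.8 -11.3] T [-0.61 -0.86 -0.07] gap 0.0094 j [-0.5   0.35 -0.3   0.93 -0.    0.1 ]
```

Past -23° with no stop, so the nut should be free. Now I'll unscrew it to about +60°.

```bash
python3 -m creep '[[0,0,0,0,0,-6],[0,0,0,0,0,-14],[0,0,0,0,0,-22],[0,0,0,0,0,-30],[0,0,0,0,0,-38],[0,0,0,0,0,-46],[0,0,0,0,0,-53],[0,0,0,0,0,-58]]'
python3 -c "
from h import *
to(.5095,-.185,.076,169)"
python3 -m creep '[[0,0,0,0,0,-4],[0,0,0,0,0,-8],[0,0,0,0,0,-12],[0,0,0,0,0,-16],[0,0,0,0,0,-20],[0,0,0,0,0,-23],[0,0,0,0,0,-25],[0,0,0,0,0,-25]]'
python3 -c "
from h import *
to(.5095,-.185,.076,169)"
```

```text
clock: 9.15
tcp_pos: [0.5105, -0.1834, 0.078]
orientation: [0.0, -0.207, 0.978, 0.001]
wrist_force: [6.1, 5.0, -9.8]
finger_gap: 0.0094
clock 9.15 shift [ 0.0015 -0.0011  0.002 ] turn [1.700e-01 2.000e-02 3.494e+01] tcp [ 0.5105 -0.1834  0.078 ] xyaw -156.06 F [ 6.1  5.  -9.8] T [ 0.82 -1.13 -0.1 ] gap 0.0094 j [-0.49  0.35 -0.3   0.93  0.   -0.91]
clock: 9.95
tcp_pos: [0.5098, -0.1826, 0.078]
orientation: [0.0, -0.413, 0.911, 0.002]
wrist_force: [4.2, 6.3, -7.5]
finger_gap: 0.0093
clock 9.95 shift [ 0.002  -0.0013  0.002 ] turn [2.600e-01 2.000e-02 5.978e+01] tcp [ 0.5098 -0.1826  0.078 ] xyaw -131.22 F [ 4.2  6.3 -7.5] T [ 1.17 -0.89  0.03] gap 0.0093 j [-0.49  0.35 -0.3   0.93  0.   -1.35]
```

Now at +60°. I'll open, then rise straight up.

```bash
python3 -m creep '[[0,0,0,0,0,0],[0,0,0,0,0,0],[0,0,0,0,0,0],[0,0,0,0,0,0],[0,0,0,0,0,0],[0,0,0,0,0,0],[0,0,0,0,0,0],[0,0,0,0,0,0]]' 0.0854
python3 -m creep '[[0,0,-0.01,0,0,0],[0,0,-0.03,0,0,0],[0,0,-0.055,0,0,0],[0,0,-0.08,0,0,0],[0,0,-0.105,0,0,0],[0,0,-0.13,0,0,0],[0,0,-0.15,0,0,0],[0,0,-0.15,0,0,0]]'
python3 -c "
from h import *
to(.36,-.42,.23,-131)"
```

```text
clock: 10.75
tcp_pos: [0.5104, -0.1848, 0.0788]
orientation: [-0.0, -0.412, 0.911, -0.0]
wrist_force: [0.5, 1.7, 0.2]
finger_gap: 0.0854
clock: 11.55
tcp_pos: [0.512, -0.1855, 0.2327]
orientation: [0.002, -0.412, 0.911, -0.003]
wrist_force: [1.0, -0.7, 0.4]
finger_gap: 0.0856
clock 11.55 shift [ 0.2764 -0.0408  0.0026] turn [-0.36  0.08 -0.35] tcp [ 0.512  -0.1855  0.2327] xyaw -131.35 F [ 1.  -0.7  0.4] T [-0.02 -0.03  0.01] gap 0.0856 j [-0.5   0.25 -0.04  1.28 -0.   -1.34]
```

```bash
python3 -m creep '[[0.03,-0.004,0,0,0,0],[0.07,-0.01,0,0,0,0],[0.11,-0.016,0,0,0,0],[0.155,-0.023,0,0,0,0],[0.2,-0.03,0,0,0,0],[0.24,-0.036,0,0,0,0],[0.275,-0.04,0,0,0,0],[0.275,-0.04,0,0,0,0]]'
python3 - <<'E'
from h import *
im,d=env.read_camera('top'); z=np.load('top.npz')
for c in((.5095,-.185),(.512,.2054)): print(blade('top',im,d,c,.045),'| before',blade('top',z['im'],z['d'],c,.045))
to(.36,-.42,.23,-131)
cv2.imwrite('pics/e.png',cv2.resize(im[90:270,90:450],(800,400),interpolation=cv2.INTER_CUBIC))
E
```

```text
clock: 12.35
tcp_pos: [0.3562, -0.4207, 0.2278]
orientation: [-0.001, -0.409, 0.912, 0.0]
wrist_force: [0.7, 0.1, -0.9]
finger_gap: 0.0856
(264, array([ 507.3, -182. ,   68.1,   17.8]), array([ 0.5084, -0.183 ]), 'axis deg', np.float64(49.2)) | before (267, array([ 508.9, -181.6,   17.7,   68.5]), array([ 0.5086, -0.1828]), 'axis deg', np.float64(168.0))
(284, array([512.9, 205.6,  19.5,  67.7]), array([0.5131, 0.2077]), 'axis deg', np.float64(167.9)) | before (281, array([512.9, 205.3,  20.1,  67.7]), array([0.5133, 0.2076]), 'axis deg', np.float64(167.7))
clock 12.4 shift [-0.001  -0.0028 -0.0021] turn [ 0.07  0.02 -0.57] tcp [ 0.3572 -0.4188  0.2279] xyaw -131.57 F [-0.5  0.5 -0. ] T [0.02 0.03 0.06] gap 0.0852 j [-1.01  0.27 -0.02  1.28  0.   -1.86]
```

View pics/e.png

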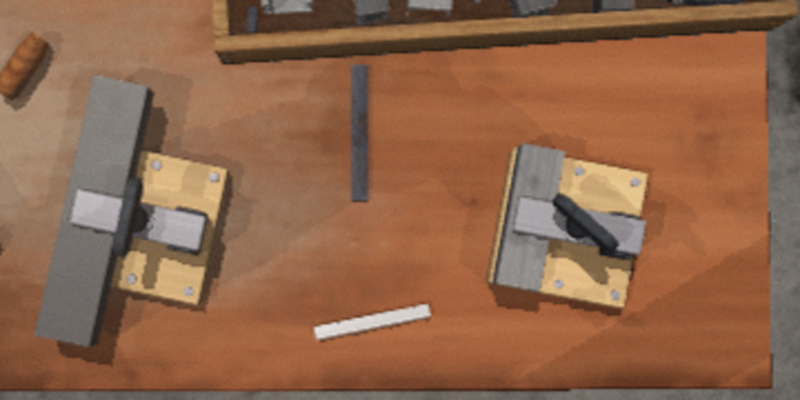

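The seized nut's blade, at (585,222), now lies at 49°. It started at -12°, so it has turned about 61° anticlockwise. The bar nut at (130,215) has not moved, and the arm is clear.

```bash
python3 -c "
from workcell import env
print(env.hand_in())"
```

```text
the job is handed in; nothing more can be done
None
```

The seized nut on the channel clamp is free. It stands about 60° anticlockwise of where it began, past the 45° asked for, and I handed the job in at about 12.4 s.

I gripped it by the wings from above and rocked it to about +8°, -11°, +28° and -23°. Then I unscrewed it to about +60°, opened the fingers, rose and moved clear.

- **Seized nut:** the top camera put its wings at -12° before and 49° after, a turn of about 61°. The tool's own turn was about 60–62°, which agrees.
- **Rocking:** no stop or grip slip showed in any arc. Torque about the nut's axis read at most 0.10 N m at the end of each arc.
- **Bar nut:** its angle read 167.7° before and 167.9° after, so it did not move within measuring error.
- **Robot:** the largest wrist force I read was about 12 N. At hand-in the gripper was open, touching nothing and showing almost no force.
- **Disagreement:** the scene camera's nut position was about 1 cm off the top camera's. That camera looks at the nut from the side, so I used the top view and the board fit. The gripper closed on the wings there with only small side load.

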